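# Clear the memo board and hold the phone over it for a picture

## Task

The memo board on its riser is to be photographed: with the scraper block in the gripper, and never with the fingers themselves, push all four terracotta chips off the board's end into the drawer insert, then stand the block back on the desk, grip up, and let go of it. Then draw the phone out of its cradle, turn it level with its screen up and its long side along the board's long side, and finish still holding it, steady, above the middle of the board with 15 to 30 cm of free height between them. Leave the tumbler, the pen rest and the power block alone.

Things in the scene. Friction and masses are not known exactly. Their poses are not given: they have to be found in the camera images.
- board: Fixed white-faced memo board with an aluminium edge, 140 x 200 x 12 mm (x, y, z), on a smaller dark wooden riser; its flat top face, without any rim, is 50 mm above the desk. Origin on the desk below the board's centre. Its long side runs along its y; the drawer insert stands at its +y end.
- insert: Fixed grey open-topped tray 180 x 110 x 36 mm (x, y, z), walls and floor 4 mm, axes as the board's; origin on the desk under its centre, 149 mm along board +y from the board's centre. Its near wall is tucked 6 mm under the board's overhanging end, so chips pushed past that end (100 mm from the board's centre) drop in. Its rim is 14 mm lower than the board's top.
- scraper: Loose scraper block, 0.11 to 0.21 kg, standing on the desk: grey plastic bar 120 x 30 x 30 mm (x, y, z) with an upright wooden grip on top, 50 mm along x, 24 mm thick along y, from 30 to 83 mm above the underside. Origin at the centre of the underside. Pinch the grip across its y from above.
- cradle: Fixed wooden cradle, base 135 x 80 x 10 mm. Its rest rises along cradle +x at 0.70 rad above level, facing cradle -x (roughly the robot); it is only 40 mm wide and ends 30 mm past the phone's middle. A pocket at its foot, 80 mm wide outside, slot 12 mm, holds the lowest 18 mm of the phone: floor, 12 mm thick front lip, sides with 3.5 mm play. Origin on the desk under the phone's middle.
- seat (a point): The point of the cradle where the middle of the phone's back rests, 62.5 mm above the desk; axes as the cradle's.
- phone: Loose black phone 130 x 62 x 10 mm (x, y, z), 0.12 to 0.2 kg. Origin at the centre of its back; z out of the screen, x along its length, away from the pocket. Starts in the cradle, x pointing 0.70 rad above level, screen up and towards the robot. Above the pocket its long edges can be pinched across the 62 mm, coming square to the screen; it leaves by sliding along its own +x.
- chip0: A loose flat terracotta chip, 20 x 16 x 9 mm (x, y, z), 10 g, lying flat on the board; origin at the centre of its underside. One of four alike; centres start within 38 mm of the board's long centre line, and from -45 to +53 mm along board y.
- chip1: A loose flat terracotta chip, 20 x 16 x 9 mm (x, y, z), 10 g, lying flat on the board; origin at the centre of its underside. One of four alike; centres start within 38 mm of the board's long centre line, and from -45 to +53 mm along board y.
- chip2: A loose flat terracotta chip, 20 x 16 x 9 mm (x, y, z), 10 g, lying flat on the board; origin at the centre of its underside. One of four alike; centres start within 38 mm of the board's long centre line, and from -45 to +53 mm along board y.
- chip3: A loose flat terracotta chip, 20 x 16 x 9 mm (x, y, z), 10 g, lying flat on the board; origin at the centre of its underside. One of four alike; centres start within 38 mm of the board's long centre line, and from -45 to +53 mm along board y.
- tumbler: Bystander: open steel tumbler, 72 mm across, 110 mm tall; origin under its centre. Not to be moved.
- pen_rest: Bystander: pale ceramic pen rest, 35 x 100 x 19 mm; origin under its centre. Not to be moved.
- power_block: Bystander: fixed white plastic power block, 60 x 160 mm, about 42 mm tall with its four blank rocker buttons; origin under its centre. Not to be touched.

How it is judged:
On the way, in this order (a step that is already met when the one before it is completed fails the run):
1. the scraper block is lifted in the gripper (height (world z) of scraper above 0.02 m and contact force between scraper and the fingers above 1 N), for 0.2 s.
2. all four chips lie in the drawer insert (x of chip0 in the frame of insert between -0.09 and 0.09 m and y of chip0 in the frame of insert between -0.055 and 0.055 m and height (world z) of each of chip0, chip1, chip2, chip3 below 0.034 m and x of chip1 in the frame of insert between -0.09 and 0.09 m and y of chip1 in the frame of insert between -0.055 and 0.055 m and x of chip2 in the frame of insert between -0.09 and 0.09 m and y of chip2 in the frame of insert between -0.055 and 0.055 m and x of chip3 in the frame of insert between -0.09 and 0.09 m and y of chip3 in the frame of insert between -0.055 and 0.055 m), for 0.2 s.
3. the block stands on the desk, let go (height (world z) of scraper below 0.003 m and angle between scraper's own z axis and vertical below 0.1 rad and contact force between scraper and the fingers below 0.1 N), for 0.2 s.
4. the phone is drawn out of the cradle in the gripper (contact force between phone and the fingers above 1 N and contact force between phone and cradle below 0.05 N and distance between phone and seat above 0.04 m), for 0.2 s.
At the end, for the whole second after the job is handed in: Phone held in the fingers clear of the cradle, at rest, back 195-355 mm above the desk, within 40 mm of the board centre in plan, screen up and level to 0.15 rad, along the board to 0.17 rad; all chips in the insert; block upright on the desk, released; tumbler and pen rest moved under 20 mm (all of step 2 and all of step 3 and contact force between phone and the fingers above 1 N and contact force between phone and cradle below 0.05 N and height (world z) of phone between 0.195 and 0.355 m and horizontal distance between phone and board below 0.04 m and angle between phone's own z axis and vertical below 0.15 rad and angle between the x axis of phone and the y axis of board, either way round below 0.17 rad and linear speed of phone below 0.03 m/s and distance of each of tumbler, pen_rest from where it was at the start of the episode below 0.02 m); the arm keeps its last pose, push and grip.
It fails at once if the fingers or arm touch a chip (contact force between any of chip0, chip1, chip2, chip3 and the fingers above 0.3 N or contact force between any of chip0, chip1, chip2, chip3 and the arm above 0.3 N).
It fails at once if the tumbler or the pen rest is moved by more than 20 mm (distance of any of tumbler, pen_rest from where it was at the start of the episode above 0.02 m).
It fails at once if the robot touches the power block (contact force between power_block and the fingers above 1 N or contact force between power_block and the arm above 1 N).
It also fails if it takes over 67 s, if anything falls off the work surface, if the arm or the gripper's body presses on something with over 40 N, if the wrist force passes 120 N, or if a joint passes its speed limit or range.

## Robot

A 6-joint arm with a two-finger parallel gripper is mounted at the origin on the work surface. World frame = base frame: x ahead of the robot, y to its left, z up, the work surface at z = 0. Lengths are in m, angles in rad, forces in N, time in s.
With the tool pointing down it reaches from about 0.25 to 0.8 m from the base axis. Payload 3.9 kg.
Tool frame: the origin (TCP) lies on the centre line of the jaws, within the pads' length; the fingertips stand env.tcp_to_tips ahead of it and the grasp point (between the pads) lies 2 mm behind it (env.tcp_to_tips is the distance from the TCP to the fingertips, in m); y points along the fingers, z is the direction in which the jaws open and shut, and the axes are right-handed (so a half turn about y gives the same grasp; the last joint's range is limited). The gripper opens to 85 mm and grips with 20 to 120 N. Pads are 22 mm wide; open, the fingers measure 114 mm over their backs; the gripper's body (76 mm by 85 mm) begins 54 mm behind the grasp point. The pads swing forward as they close: fully open they stand 13 mm farther back than shut.
Start: joints at [-1.149, 0.26, -0.138, 1.173, 0, 1.571], TCP at [0.215, -0.479, 0.248] pointing down, gripper open.
Joint ranges: [-2.78, 2.78], [-0.83, 1.72], [-1.28, 1.37], [-1.9, 2.12], [-1.57, 1.48], [-3.14, 3.14]. Speed limits (rad/s): [2.57, 2.57, 3.14, 3.14, 3.14, 3.14].

## Interface

Orientations are given as a rotation vector (axis times angle).
In Python, from plant import env gives the robot as it stands.
- The arm moves only by the shell command python3 -m pendant 'ROWS'. ROWS is JSON, a list of rows, each a list of 7 numbers: the shift along the tool's x, y, z in units of 25 mm (1.0 is 25 mm), then the turn, a rotation vector about the tool's x, y, z in units of 5 degrees (1.0 is 5 degrees), then the opening, from 0 (shut) to 1 (fully open). A call has 1 to 10 rows; each row is the pose to reach, as a shift and turn from the pose commanded when the call began, along the tool's axes at that moment; what a row does not reach only later rows make up. A row lasts 1/12 s, in which the tool goes at most 41.7 mm and 7.16 degrees, less where a joint would pass 70% of its speed; a pose out of reach is approached as far as the arm can. A call with a gripper value outside its range is refused whole. The fingers move at their own pace and stop on an object; the grip force is fixed at half the most. Time passes only in rows, so rows that repeat a pose let the fingers close. It gives the time, the measured TCP pose, the force and the opening at its end, in the units of the state.
- env.get_obs(): the state, without advancing time (a new reading comes with each control period).
- env.read_camera(name): name is "side" or "top"; returns a dict with "img" (420x560x3 uint8, blue, green, red), "range_z" (420x560 float32, m along the optical axis (not along the pixel's ray), 0 where there is no reading), "camera_matrix" (3x3 intrinsics, pixels), "xyz" and "rotation" of the camera in the world. Camera axes: x right, y up, looking along -z (the intrinsics and any distortion apply to the point x, -y, -z); pixel columns grow to the right and rows downward; lengths in m; the calibration is good to about 2 mm. A picture is of the moment at which its call begins.
- env.sign_off(): hands the job in, once; it reports no verdict.
The state is a dict: "t": time; "joint_positions": joint angles; "joint_vel": joint speeds; "effort": joint torques, N m; "eef_pos": TCP position; "eef_rot": TCP orientation; "force": force on the tool from outside, world axes, zero at the start; "wrist_torque": the same for the moment, N m; "gripper_width": finger opening in m.
Only numpy, scipy, OpenCV 4.12 (cv2) and the standard library are available. Lean on these libraries where they do the work, as an engineer would, in place of code of your own. Each camera call takes 0.05 s, during which the arm holds its last target. There are 200 camera calls.

## Working session

There is one attempt and no reset: what is moved stays moved. The work goes in short steps, Python scripts to look and compute and a shell command to move; the robot and the scene stay as the last step left them, time stands still between calls to the robot, and variables do not carry over. Pictures are saved under pics/ and viewed, about 8 in all and at most 12, crops included, and the job is handed in when it is done.

```bash
mkdir -p pics; ls
cat > h.py <<'E'
import numpy as np,cv2
from plant import env
from scipy.spatial.transform import Rotation as R
def cam(n):
    d=env.read_camera(n); K=np.array(d["camera_matrix"]); z=d["range_z"]
    v,u=np.mgrid[:z.shape[0],:z.shape[1]]
    rot=np.array(d["rotation"]); rot=rot if rot.shape==(3,3) else R.from_rotvec(rot).as_matrix()
    p=np.stack([(u-K[0,2])/K[0,0]*z,-(v-K[1,2])/K[1,1]*z,-z],-1)
    P=p@rot.T+np.array(d["xyz"]); P[z==0]=np.nan
    return d["img"],P,d
E
python3 - <<'E'
from h import *
for n in("top","side"):
    im,P,d=cam(n); cv2.imwrite(f"pics/{n}0.png",im); np.save(f"{n}0.npy",P)
    print(n,d["xyz"],d["rotation"],d["camera_matrix"],[k for k in d])
print(env.get_obs(),env.tcp_to_tips)
E
```

```text
pics
top [0.54758985 0.01445178 1.0966795 ] [ 0.06215414 -0.06076804 -1.57920403] [[436.03181635   0.         281.65459041]
 [  0.         436.03181635 206.68563206]
 [  0.           0.           1.        ]] ['img', 'range_z', 'camera_matrix', 'xyz', 'rotation']
side [ 0.47515573 -0.75272858  0.76926025] [ 0.82342527 -0.07989665 -0.1267662 ] [[454.88771136   0.         278.79766896]
 [  0.         454.88771136 209.22959753]
 [  0.           0.           1.        ]] ['img', 'range_z', 'camera_matrix', 'xyz', 'rotation']
{'t': 0.1, 'joint_positions': array([-1.14900874e+00,  2.60642168e-01, -1.39234673e-01,  1.17270686e+00,
       -2.62398867e-06,  1.57080987e+00]), 'joint_vel': array([-2.96674443e-04, -2.13766956e-03,  2.47138546e-03,  1.36300704e-03,
       -9.35738340e-05,  9.10982321e-04]), 'effort': array([-7.86166474e-04, -4.06508195e+01,  2.54527849e+01,  1.01164376e-02,
       -1.87994915e-04, -1.18089798e-05]), 'eef_pos': array([ 0.21469205, -0.4784581 ,  0.24753765]), 'eef_rot': array([-0.42613297,  1.99061214, -1.98705847]), 'force': array([0.55838772, 0.60254273, 1.69063286]), 'wrist_torque': array([-0.01722538, -0.01782655,  0.04047058]), 'gripper_width': 0.08525092405193474} 0.017
```

View pics/top0.png

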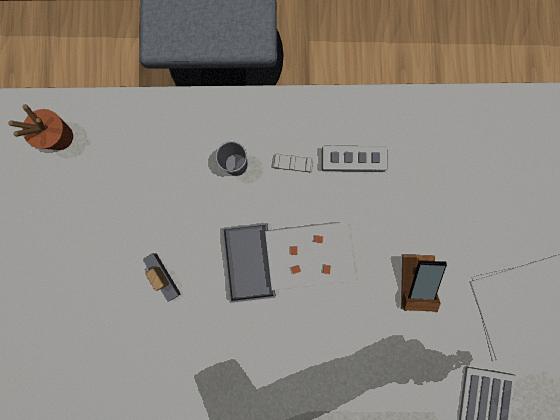

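View pics/side0.png

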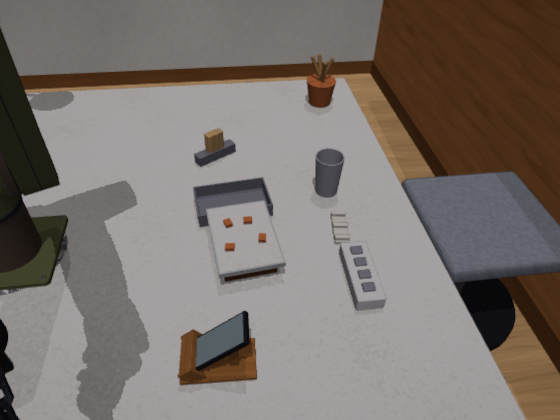

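The top view has +x up and +y to the left. The board is at about (312,255) with 4 chips at (293,250), (318,239), (295,269) and (326,269), and the insert is to its left. The scraper is at (160,278), the phone and cradle at (424,285), the tumbler at (232,158), the pen rest at (292,162) and the power block at (354,158). The side view agrees. Next I'll measure.

```bash
cat > m.py <<'E'
from h import *
P=np.load("top0.npy"); im=cv2.imread("pics/top0.png")
v,u=np.mgrid[:420,:560]
def box(u0,u1,v0,v1): return (u>=u0)&(u<u1)&(v>=v0)&(v<v1)
def rect(m,name):
    q=P[m][:,:2]; r=cv2.minAreaRect((q*1000).astype(np.float32)); print(name,m.sum(),np.round(r[0],1),np.round(r[1],1),round(r[2],1),"z",np.round(np.nanmedian(P[m][:,2]),4))
z=P[...,2]
print("desk",np.nanmedian(z[box(100,140,180,240)]))
b=box(255,365,215,300)
hsv=cv2.cvtColor(im,cv2.COLOR_BGR2HSV)
red=b&(hsv[...,1]>120)
n,l,s,c=cv2.connectedComponentsWithStats(red.astype(np.uint8))
rect(b&(z>.044)&(z<.064),"board")
for i in range(1,n):
    if s[i,4]>8: print("chip",c[i],s[i,4],np.round(np.nanmedian(P[l==i],0),4))
rect(box(215,285,215,310)&(z>.028)&(z<.041),"insert rim")
s_=box(135,190,245,310)
rect(s_&(z>.022)&(z<.095),"scraper all")
rect(s_&(z>.075)&(z<.095),"grip")
rect(s_&(z>.022)&(z<.040),"bar")
c_=box(390,460,240,325)
rect(c_&(z>.006)&(z<.016),"base")
rect(c_&(z>.006)&(z<.13),"cradle all")
ph=c_&(hsv[...,2]<130)&(hsv[...,1]<120)&(z>.03)
q=P[ph]; m=np.median(q,0); 
U,S,V=np.linalg.svd(q-q.mean(0)); nrm=V[2]*np.sign(V[2,2]); ok=abs((q-q.mean(0))@nrm)<.006
q=q[ok]; mu=q.mean(0);U,S,V=np.linalg.svd(q-mu,full_matrices=False); nrm=V[2]*np.sign(V[2,2])
print("phone",len(q),"n",nrm,"tilt",np.arccos(nrm[2]),"yaw of up",np.arctan2(-nrm[1],-nrm[0]))
h=np.array([-nrm[0],-nrm[1],0]);h/=np.linalg.norm(h);w=np.cross([0,0,1],h);L=np.cross(w,nrm)
e=np.stack([(q-mu)@L,(q-mu)@w],1); r=cv2.minAreaRect((e*1000).astype(np.float32)); print(r,"L",L,"w",w)
cen=mu+(L*r[0][0]+w*r[0][1])/1000; print("phone screen centre",cen,"z range",q[:,2].min(),q[:,2].max())
for nm,B in(("tumbler",box(212,252,138,180)),("pen",box(270,314,150,175)),("power",box(318,392,142,175))): rect(B&(z>.010)&(z<.13),nm)
E
python3 m.py
```

```text
desk 0.00021442204478894222
board 4919 [512.8 -50.5] [140.  200.2] 6.0 z 0.0502
chip [318.13461538 238.90384615] 52 [ 0.5511 -0.0706  0.0588]
chip [293.5 250.5] 48 [ 0.5245 -0.0121  0.0593]
chip [295.34 269.02] 50 [ 0.481  -0.0152  0.0591]
chip [326.33962264 269.28301887] 53 [ 0.4802 -0.0886  0.0584]
insert rim 342 [497.   97.9] [180.1 110.2] 6.1 z 0.0358
scraper all 762 [462.9 311.9] [120.2  31.8] 31.5 z 0.0323
grip 236 [462.9 311.3] [50.1 23.9] 32.5 z 0.0826
bar 434 [462.9 311.9] [120.2  31.8] 31.5 z 0.0298
base 554 [ 465.1 -321.9] [117.  154.8] 24.9 z 0.0095
cradle all 2133 [ 442.5 -347.6] [137.9 134. ] 87.0 z 0.0471
phone 972 n [-0.63784382  0.03353793  0.76943516] tilt 0.6928399707889877 yaw of up -0.05253179058253721
((-3.860729217529297, 4.890415191650391), (124.42792510986328, 80.71369934082031), 4.896750450134277) L [ 0.76837374 -0.04040122  0.63872493] w [ 0.05250763  0.99862052 -0.        ]
phone screen centre [ 0.44968391 -0.31529991  0.07369969] z range 0.030263037232605816 0.11490187315535982
tumbler 595 [742.5 130. ] [70.4 69.2] 0.9 z 0.0782
pen 339 [744.2 -12.6] [97.4 34.7] 83.8 z 0.0161
power 1617 [ 751.1 -164.9] [158.7  60.1] 88.9 z 0.0351
```

```bash
cat > go.py <<'E'
# go(p, ydir, zdir): shift/turn units from measured pose to target
from h import *
def go(p,zdir,ydir=(0,0,-1),near=True):
    o=env.get_obs(); A=R.from_rotvec(o["eef_rot"]); y=np.array(ydir,float);y/=np.linalg.norm(y)
    z=np.array(zdir,float); z-=y*(z@y); z/=np.linalg.norm(z)
    for s in (1,-1):
        B=R.from_matrix(np.stack([np.cross(y,s*z),y,s*z],1))
        print("sgn",s,"shift",np.round(A.inv().apply(np.array(p)-o["eef_pos"])/.025,2),"turn",np.round((A.inv()*B).as_rotvec(True)/5,2))
    print("t",round(o["t"],2),"pos",o["eef_pos"].round(4),"q",o["joint_positions"].round(2),"F",o["force"].round(1),"w",round(o["gripper_width"],4))
    print("axes x,y,z:",A.as_matrix().T.round(3).tolist())
E
python3 - <<'E'
from h import *; from go import go
a=np.radians(32); go([.4629,.3116,.16],[-np.sin(a),np.cos(a),0])
# phone refine from both cams
for n in("top","side"):
    P=np.load(n+"0.npy"); im=cv2.imread(f"pics/{n}0.png"); hsv=cv2.cvtColor(im,cv2.COLOR_BGR2HSV)
    nr=np.array([-.6442,.0,.7648]); c=np.array([.4497,-.3153,.0737])
    d=P-c
    reg=(np.linalg.norm(d,axis=-1)<.11)&(P[...,2]>.02)
    nn=np.array([-.638,.0335,.769])
    for it in range(4):
        m=reg&(abs(d@nn)<(.004))&~((hsv[...,1]>110)&(hsv[...,0]<25)&(hsv[...,2]>50))
        k,l,s,_=cv2.connectedComponentsWithStats(m.astype(np.uint8)); i=1+s[1:,4].argmax(); m=l==i
        q=P[m]; mu=q.mean(0); nn=np.linalg.svd(q-mu,full_matrices=False)[2][2]; nn*=np.sign(nn[2]); d=P-mu
    h=np.array([-nn[0],-nn[1],0]);h/=np.linalg.norm(h);w=np.cross([0,0,1],h);L=np.cross(w,nn)
    e=np.stack([(q-mu)@L,(q-mu)@w],1); r=cv2.minAreaRect((e*1000).astype(np.float32))
    print(n,m.sum(),"tilt",np.arccos(nn[2]).round(3),"yaw",np.arctan2(h[1],h[0]).round(3),np.round(r[1],1),round(r[2],1),"cen",(mu+(L*r[0][0]+w*r[0][1])/1000).round(4))
    H=P[...,2]; bm=(abs(P[...,0]-.45)<.12)&(abs(P[...,1]+.32)<.12)&(abs(H-.010)<.003)&(hsv[...,1]>90)
    r=cv2.minAreaRect((P[bm][:,:2]*1000).astype(np.float32)); print(" base",bm.sum(),r)
E
```

```text
sgn 1 shift [-22.     3.55 -24.76] turn [0.000e+00 3.443e+01 3.000e-02]
sgn -1 shift [-22.     3.55 -24.76] turn [ 0.02 -1.57 -0.  ]
t 0.1 pos [ 0.2147 -0.4785  0.2475] q [-1.15  0.26 -0.14  1.17 -0.    1.57] F [0.6 0.6 1.7] w 0.0853
axes x,y,z: [[-0.912, -0.409, 0.0], [-0.001, 0.002, -1.0], [0.409, -0.912, -0.002]]
top 1020 tilt 0.695 yaw -0.054 [118.8  67.8] 0.2 cen [ 0.4509 -0.3215  0.075 ]
 base 460 ((443.7665100097656, -317.07623291015625), (77.94203186035156, 133.401611328125), 84.70603942871094)
side 1681 tilt 0.697 yaw -0.04 [ 64.3 117.7] 90.0 cen [ 0.4505 -0.3233  0.0759]
 base 1279 ((443.5891418457031, -323.28521728515625), (81.09813690185547, 133.15634155273438), 87.19503021240234)
```

```bash
python3 -m pendant '[[-1,0,-1.2,0,1,0,1],[-2,0,-2.4,0,2,0,1],[-3.5,0,-3.9,0,3,0,1],[-5,0,-5.4,0,4,0,1],[-6,0,-6.9,0,5,0,1],[-7.2,0,-8.2,0,6,0,1],[-8.4,0,-9.6,0,7,0,1],[-9.6,0,-10.8,0,8,0,1],[-10.5,0,-11.8,0,9,0,1],[-11,0,-12.4,0,10,0,1]]'
python3 - <<'E'
from go import *
a=np.radians(32); go([.4629,.3116,.16],[-np.sin(a),np.cos(a),0])
E
```

```text
t: 0.93
eef_pos: [0.3214, -0.1259, 0.2482]
eef_rot: [-0.415, -2.036, 1.968]
force: [-0.0, -1.2, 1.2]
gripper_width: 0.0855
sgn 1 shift [  1.66   4.15 -18.19] turn [ 0.21 24.98  0.43]
sgn -1 shift [  1.66   4.15 -18.19] turn [  0.36 -11.02  -0.18]
t 0.93 pos [ 0.3214 -0.1259  0.2482] q [-0.4  -0.05 -0.5   1.12  0.03  3.14] F [-0.  -1.2  1.2] w 0.0855
axes x,y,z: [[-0.92, 0.392, 0.001], [0.013, 0.031, -0.999], [-0.392, -0.919, -0.034]]
```

```bash
python3 -m pendant '[[0,0,-1,0,-1.4,0,1],[0.1,0,-2,0,-2.8,0,1],[0.2,0,-3,0,-4.2,0,1],[0.3,0,-4.2,0,-5.6,0,1],[0.4,0,-5.4,0,-7,0,1],[0.5,0,-6.6,0,-8.4,0,1],[0.6,0,-7.8,0,-9.8,0,1],[0.7,0,-8.8,0,-11.2,0,1],[0.8,0,-9.8,0,-12.6,0,1],[0.9,0,-10.5,0,-14,0,1]]'
python3 -m pendant '[[0,0,0,0,-1.4,0,1],[0,0,0,0,-2.8,0,1],[0,0,0,0,-4.2,0,1],[0,0,0,0,-5.6,0,1],[0,0,0,0,-7,0,1],[0,0,0,0,-8.4,0,1],[0,0,0,0,-9.8,0,1],[0,0,0,0,-11.2,0,1],[0,0,0,0,-12.6,0,1],[0,0,0,0,-14,0,1]]'
python3 - <<'E'
from go import *
a=np.radians(32); go([.4629,.3116,.16],[-np.sin(a),np.cos(a),0])
E
```

```text
t: 1.77
eef_pos: [0.4056, 0.1195, 0.256]
eef_rot: [-0.726, 1.755, -1.714]
force: [0.7, -1.1, 0.1]
gripper_width: 0.0852
t: 2.6
eef_pos: [0.4048, 0.1174, 0.2559]
eef_rot: [-1.363, 0.863, -0.854]
force: [0.1, 0.7, 0.4]
gripper_width: 0.0852
sgn 1 shift [-5.83  4.07  5.46] turn [ -0.38 -19.1    0.04]
sgn -1 shift [-5.83  4.07  5.46] turn [-0.04 16.9  -0.37]
t 2.6 pos [0.4048 0.1174 0.2559] q [ 0.27  0.07 -0.36  1.13  0.02  1.37] F [0.1 0.7 0.4] w 0.0852
axes x,y,z: [[0.446, -0.895, -0.02], [0.011, 0.028, -1.0], [0.895, 0.446, 0.022]]
```

```bash
python3 -m pendant '[[-0.6,0,0.6,0,-1.4,0,1],[-1.2,0,1.2,0,-2.8,0,1],[-1.9,0,1.8,0,-4.2,0,1],[-2.6,0,2.4,0,-5.6,0,1],[-3.2,0,3,0,-7,0,1],[-3.9,0,3.6,0,-8.4,0,1],[-4.5,0,4.2,-0.1,-9.8,0,1],[-5.1,0,4.8,-0.2,-11.2,0,1],[-5.6,0,5.2,-0.3,-12.6,0,1],[-5.8,0,5.4,-0.3,-14,0,1]]'
python3 -m pendant '[[0,0.6,0,0,-1.4,0,1],[0,1.2,0,0,-2.8,0,1],[0,1.8,0,0,-4.2,0,1],[0,2.2,0,0,-5.1,0,1],[0,2.2,0,0,-5.1,0,1]]'
python3 - <<'E'
from go import *
a=np.radians(32); go([.4629,.3116,.053],[-np.sin(a),np.cos(a),0])
E
```

```text
t: 3.43
eef_pos: [0.4628, 0.3093, 0.2614]
eef_rot: [-1.562, -0.09, 0.091]
force: [-0.1, 0.4, 0.3]
gripper_width: 0.0852
t: 3.85
eef_pos: [0.4606, 0.3064, 0.2044]
eef_rot: [-1.522, -0.431, 0.437]
force: [0.1, -0.1, -0.2]
gripper_width: 0.0852
sgn 1 shift [0.2  6.06 0.1 ] turn [-0.06 -0.05 -0.03]
sgn -1 shift [0.2  6.06 0.1 ] turn [ 0.04 35.95 -0.1 ]
t 3.85 pos [0.4606 0.3064 0.2044] q [ 0.58  0.33 -0.15  1.09  0.01  0.03] F [ 0.1 -0.1 -0.2] w 0.0852
axes x,y,z: [[0.85, 0.526, -0.002], [-0.005, 0.003, -1.0], [-0.526, 0.85, 0.005]]
```

```bash
python3 -m pendant '[[0.2,1,0.1,0,0,0,1],[0.2,2,0.1,0,0,0,1],[0.2,3,0.1,0,0,0,1],[0.2,4,0.1,0,0,0,1],[0.2,5,0.1,0,0,0,1],[0.2,5.5,0.1,0,0,0,1],[0.2,5.95,0.1,0,0,0,1],[0.2,5.95,0.1,0,0,0,1]]'
python3 -m pendant '[[0,0,0,0,0,0,0],[0,0,0,0,0,0,0],[0,0,0,0,0,0,0],[0,0,0,0,0,0,0],[0,0,0,0,0,0,0],[0,0,0,0,0,0,0],[0,0,0,0,0,0,0],[0,0,0,0,0,0,0]]'
python3 -m pendant '[[0,-1,0,0,0,0,0],[0,-2,0,0,0,0,0],[0,-3,0,0,0,0,0],[0,-4,0,0,0,0,0],[0,-5,0,0,0,0,0],[0,-5.5,0,0,0,0,0],[0,-5.5,0,0,0,0,0]]'
python3 - <<'E'
from go import *
im,P,_=cam("side"); cv2.imwrite("pics/s1.png",cv2.resize(im[60:260,120:360],None,fx=3,fy=3))
b=np.array([-.1057,.9944,0]); t=np.array([.5128,-.0505,0])+b*-.078
t[2]=.22;go(t,b)
E
```

```text
t: 4.52
eef_pos: [0.4639, 0.3122, 0.0565]
eef_rot: [-1.523, -0.429, 0.433]
force: [-0.3, -0.7, -0.8]
gripper_width: 0.0859
t: 5.18
eef_pos: [0.4658, 0.3134, 0.0593]
eef_rot: [-1.521, -0.435, 0.43]
force: [-1.3, -0.7, 6.0]
gripper_width: 0.0233
t: 5.77
eef_pos: [0.4668, 0.3134, 0.1991]
eef_rot: [-1.519, -0.438, 0.427]
force: [0.4, 0.2, -0.8]
gripper_width: 0.0233
sgn 1 shift [ -7.38  -1.05 -16.16] turn [-0.08  5.12  0.05]
sgn -1 shift [ -7.38  -1.05 -16.16] turn [  0.07 -30.88   0.11]
t 5.82 pos [0.466  0.3128 0.1971] q [ 0.59  0.34 -0.16  1.07  0.01  0.04] F [-0.2 -0.2 -0.7] w 0.0235
axes x,y,z: [[0.851, 0.525, 0.006], [0.002, 0.008, -1.0], [-0.525, 0.851, 0.006]]
```

View pics/s1.png

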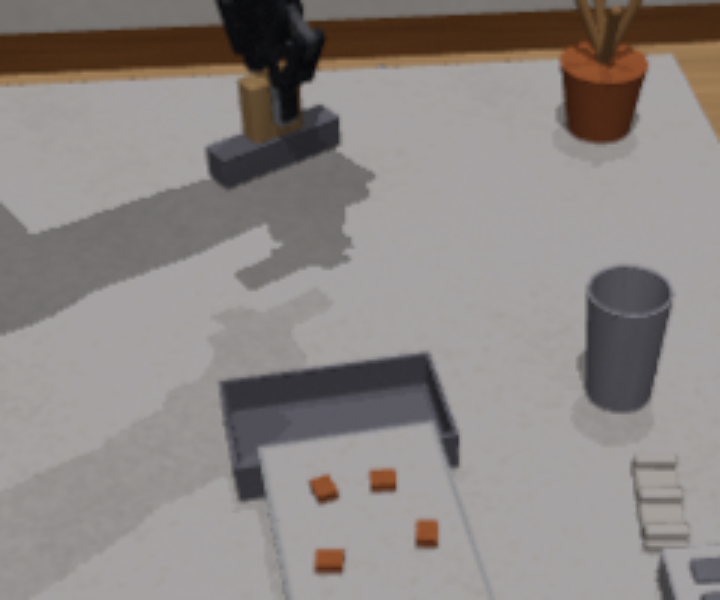

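The block is held level in the gripper, its bar at about (270,140) in the crop, and the board and chips are untouched. Next I'll carry it to the board's -y end.

```bash
python3 -m pendant '[[-0.5,0,-1,0,0.5,0,0],[-1,0,-2.2,0,1,0,0],[-1.6,0,-3.6,0,1.5,0,0],[-2.2,0,-5,0,2,0,0],[-2.8,0,-6.4,0,2.5,0,0],[-3.5,0,-7.8,0,3,0,0],[-4.1,0,-9.2,0,3.5,0,0],[-4.8,0,-10.6,0,4,0,0],[-5.4,0,-12,0,4.5,0,0],[-6,0,-13.2,0,5.1,0,0]]'
python3 -m pendant '[[-0.1,0,-0.8,0,0,0,0],[-0.2,0,-1.6,0,0,0,0],[-0.4,0,-2.4,0,0,0,0],[-0.5,0,-2.9,0,0,0,0],[-0.5,0,-2.9,0,0,0,0]]'
cat > held.py <<'E'
from go import *
b=np.array([-.1057,.9944,0]);a=np.array([.9944,.1057,0]);O=np.array([.5128,-.0505,0])
o=env.get_obs();T=o["eef_pos"]
for n in("top","side"):
    im,P,_=cam(n); d=P-T; X=d@a;Y=d@b;Z=d[...,2]
    m=(abs(Y)<.03)&(abs(X)<.075)&(Z<-.0)&(Z>-.075)
    m1=m&(abs(X)>.03)&(abs(Z+.028)<.012)&(abs(X)<.07)
    print(n,"bar top: n",m1.sum(),"Z-TCP med",np.nanmedian(Z[m1]).round(4),"X",np.nanmin(X[m1]).round(4),np.nanmax(X[m1]).round(4),"Y",np.nanmin(Y[m1]).round(4),np.nanmax(Y[m1]).round(4))
    for s in(-1,1):
        k=m1&(s*X>.03); print("  side",s,"Z",np.nanmedian(Z[k]).round(4),"Y",np.nanpercentile(Y[k],[3,97]).round(4))
    k=m&(abs(X)<.07)&(Z<-.03); print("  low Z",np.nanpercentile(Z[k],[1,5]).round(4) if k.sum() else None)
    cv2.imwrite(f"pics/h_{n}_{int(o['t']*100)}.png",im)
E
python3 - <<'E'
from held import *
t=O-.078*b; t[2]=.11; go(t,b)
E
```

```text
t: 6.65
eef_pos: [0.5097, -0.0495, 0.1916]
eef_rot: [-1.563, -0.08, 0.084]
force: [0.5, 1.2, -1.6]
gripper_width: 0.0231
t: 7.07
eef_pos: [0.505, -0.1226, 0.1915]
eef_rot: [-1.563, -0.08, 0.084]
force: [0.5, 0.9, -0.8]
gripper_width: 0.0232
top bar top: n 246 Z-TCP med -0.0297 X -0.064 0.056 Y -0.0137 0.0169
  side -1 Z -0.0296 Y [0.0057 0.0166]
  side 1 Z -0.0297 Y [-0.0118  0.0165]
  low Z [-0.0568 -0.0542]
side bar top: n 467 Z-TCP med -0.0292 X -0.064 0.0564 Y -0.0172 0.0174
  side -1 Z -0.029 Y [-0.0157  0.0136]
  side 1 Z -0.0295 Y [-0.0155  0.0123]
  low Z [-0.0576 -0.0559]
sgn 1 shift [ 0.59  3.28 -0.39] turn [-0.09  0.01 -0.01]
sgn -1 shift [ 0.59  3.28 -0.39] turn [-2.000e-02 -3.599e+01  1.400e-01]
t 7.17 pos [ 0.5055 -0.1205  0.1921] q [-0.24  0.28 -0.26  1.04  0.01 -0.34] F [-0.6 -0.7 -1.6] w 0.023
axes x,y,z: [[0.994, 0.107, -0.001], [-0.002, 0.008, -1.0], [-0.107, 0.994, 0.008]]
```

```bash
python3 -m pendant '[[0.4,0.8,-0.2,-0.1,0,0,0],[0.75,1.6,-0.4,-0.1,0,0,0],[0.75,2.2,-0.4,-0.1,0,0,0],[0.75,2.7,-0.4,-0.1,0,0,0],[0.75,3,-0.4,-0.1,0,0,0],[0.75,3.15,-0.4,-0.1,0,0,0],[0.75,3.15,-0.4,-0.1,0,0,0],[0.75,3.15,-0.4,-0.1,0,0,0]]'
python3 - <<'E'
from held import *
t=O-.078*b+.004*a; t[2]=.1125; go(t,b)
E
```

```text
t: 7.83
eef_pos: [0.5262, -0.1277, 0.1148]
eef_rot: [-1.571, -0.086, 0.084]
force: [-1.0, -0.8, -0.8]
gripper_width: 0.0234
top bar top: n 180 Z-TCP med -0.03 X -0.0634 0.0562 Y -0.0132 0.0167
  side -1 Z -0.0304 Y [0.0012 0.016 ]
  side 1 Z -0.0298 Y [-0.0121  0.0164]
  low Z [-0.0687 -0.0678]
side bar top: n 430 Z-TCP med -0.0291 X -0.0641 0.0562 Y -0.0195 0.0144
  side -1 Z -0.0289 Y [-0.0175  0.0109]
  side 1 Z -0.0294 Y [-0.0176  0.0113]
  low Z [-0.0741 -0.0722]
sgn 1 shift [-0.06  0.12  0.02] turn [0.03 0.02 0.03]
sgn -1 shift [-0.06  0.12  0.02] turn [  0.04 -35.98  -0.05]
t 7.93 pos [ 0.5267 -0.1281  0.1154] q [-0.24  0.38 -0.33  0.86 -0.   -0.35] F [-0.6  0.2 -0.5] w 0.0234
axes x,y,z: [[0.994, 0.108, 0.002], [0.003, -0.003, -1.0], [-0.108, 0.994, -0.003]]
```

```bash
cd pics; python3 -c "
import cv2,glob
f=sorted(glob.glob('h_side_*.png'),key=lambda s:int(s.split('_')[2][:-4]))[-1]
cv2.imwrite('s2.png',cv2.resize(cv2.imread(f)[150:310,160:340],None,fx=4,fy=3.7))"
```

```text
(no output)
```

View pics/s2.png

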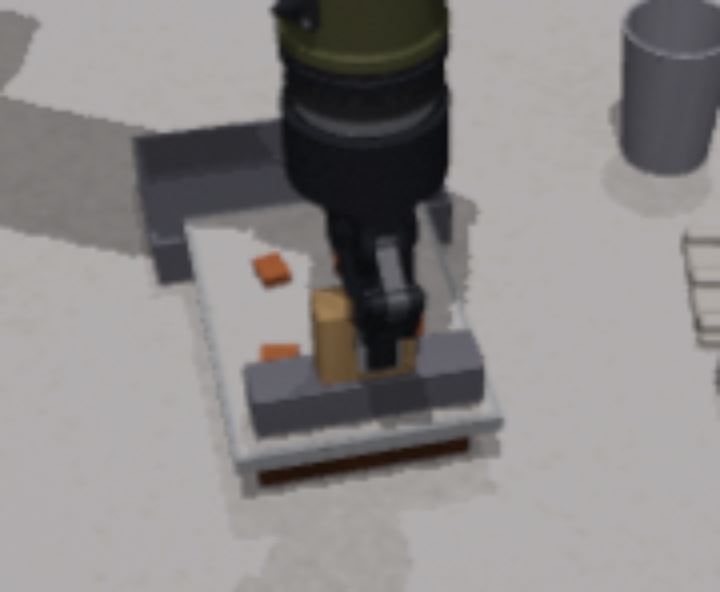

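The block stands behind all four chips and is centred on the board: the bar spans about 245–483 in the crop and the chips are beyond it. Now I'll push.

```bash
python3 -m pendant '[[0,0.12,0.1,0,0,0,0],[0,0.12,0.4,0,0,0,0],[0,0.12,0.8,0,0,0,0],[0,0.12,1.2,0,0,0,0],[0,0.12,1.6,0,0,0,0],[0,0.12,2,0,0,0,0],[0,0.12,2.4,0,0,0,0],[0,0.12,2.8,0,0,0,0],[0,0.12,3.2,0,0,0,0],[0,0.12,3.6,0,0,0,0]]'
python3 - <<'E'
from held import *
t=O+.108*b+.004*a; t[2]=.1125; go(t,b)
E
```

```text
t: 8.77
eef_pos: [0.5162, -0.0376, 0.1113]
eef_rot: [-1.571, -0.085, 0.084]
force: [-0.1, -0.4, -1.3]
gripper_width: 0.0232
top bar top: n 8 Z-TCP med -0.0304 X 0.0528 0.0559 Y -0.0118 -0.0045
  side -1 Z nan Y nan
  side 1 Z -0.0304 Y [-0.0118 -0.0046]
  low Z [-0.0645 -0.0642]
side bar top: n 354 Z-TCP med -0.0294 X -0.0646 0.0555 Y -0.0172 0.0164
  side -1 Z -0.0293 Y [-0.0162  0.0132]
  side 1 Z -0.0298 Y [-0.0161  0.0142]
  low Z [-0.0632 -0.0621]
sgn 1 shift [-0.01 -0.06  3.8 ] turn [0.02 0.04 0.  ]
sgn -1 shift [-0.01 -0.06  3.8 ] turn [ 1.000e-02 -3.596e+01 -3.000e-02]
t 8.87 pos [ 0.516  -0.037   0.1112] q [-0.07  0.35 -0.4   0.83 -0.   -0.18] F [ 0.2 -1.  -1. ] w 0.0233
axes x,y,z: [[0.994, 0.109, 0.0], [0.001, -0.002, -1.0], [-0.109, 0.994, -0.002]]
  return np.nanmean(a, axis, out=out, keepdims=keepdims)
  return np.nanmean(a, axis, out=out, keepdims=keepdims)
```

```bash
python3 -m pendant '[[0,-0.02,0.4,0,0,0,0],[0,-0.02,0.8,0,0,0,0],[0,-0.02,1.2,0,0,0,0],[0,-0.02,1.6,0,0,0,0],[0,-0.02,2,0,0,0,0],[0,-0.02,2.4,0,0,0,0],[0,-0.02,2.8,0,0,0,0],[0,-0.02,3.2,0,0,0,0],[0,-0.02,3.5,0,0,0,0],[0,-0.02,3.85,0,0,0,0]]'
python3 -m pendant '[[0,0,0.1,0,0,0,0],[0,0,0.2,0,0,0,0],[0,0,0.2,0,0,0,0],[0,-1,0.2,0,0,0,0],[0,-2,0.2,0,0,0,0],[0,-3,0.8,0,0,0,0],[0,-3.3,2,0,0,0,0],[0,-3.3,3.4,0,0,0,0],[0,-3.3,4.6,0,0,0,0],[0,-3.3,5.6,0,0,0,0]]'
python3 - <<'E'
from held import *
t=O+.35*b; t[2]=.067; go(t,b)
i=cv2.imread(f"pics/h_top_{int(o['t']*100)}.png")[190:320,140:370]; j=cv2.imread(f"pics/h_side_{int(o['t']*100)}.png")[150:310,160:340]
cv2.imwrite("pics/s3.png",np.vstack([cv2.resize(i,(530,300)),cv2.resize(j,(530,300))]))
E
```

```text
t: 9.7
eef_pos: [0.5058, 0.0579, 0.1115]
eef_rot: [-1.571, -0.085, 0.084]
force: [-0.3, 0.7, -1.4]
gripper_width: 0.0234
t: 10.53
eef_pos: [0.491, 0.1978, 0.1942]
eef_rot: [-1.571, -0.086, 0.083]
force: [0.8, 0.3, -2.6]
gripper_width: 0.0233
top bar top: n 381 Z-TCP med -0.0298 X -0.064 0.0557 Y -0.0144 0.0166
  side -1 Z -0.0296 Y [-0.014  0.014]
  side 1 Z -0.03 Y [-0.0137  0.0147]
  low Z [-0.0569 -0.0532]
side bar top: n 258 Z-TCP med -0.0298 X -0.064 0.0561 Y -0.0158 0.0207
  side -1 Z -0.0296 Y [-0.0144  0.0159]
  side 1 Z -0.0298 Y [-0.0144  0.016 ]
  low Z [-0.0584 -0.0564]
sgn 1 shift [-0.17  5.07  3.98] turn [0.01 0.06 0.02]
sgn -1 shift [-0.17  5.07  3.98] turn [ 3.000e-02 -3.594e+01 -2.000e-02]
t 10.63 pos [0.491  0.1992 0.1938] q [ 0.39  0.3  -0.23  1.04 -0.    0.27] F [-0.5 -1.3 -1.1] w 0.0233
axes x,y,z: [[0.994, 0.111, 0.002], [0.002, -0.001, -1.0], [-0.111, 0.994, -0.001]]
```

View pics/s3.png

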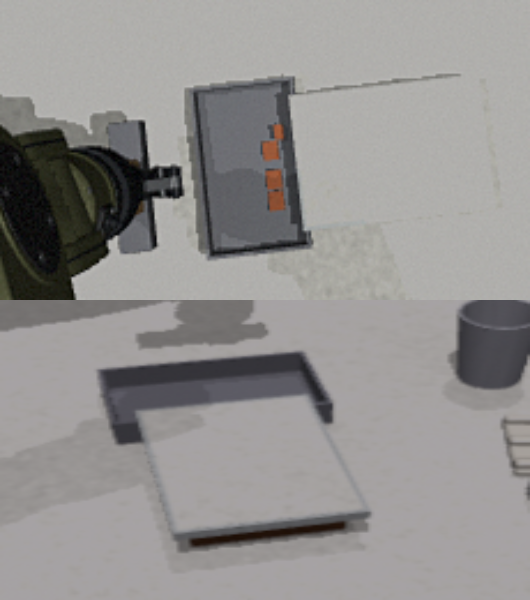

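All four chips are in the insert ((265–283, 130–200) in the upper crop) and the board is clear. Next I'll set the block down.

```bash
python3 -m pendant '[[0,0.5,1,0,0,0,0],[-0.1,1.2,2.2,0,0,0,0],[-0.2,2,3.4,0,0,0,0],[-0.2,3,4,0,0,0,0],[-0.2,4,4,0,0,0,0],[-0.2,4.6,4,0,0,0,0],[-0.2,4.9,4,0,0,0,0],[-0.2,5.1,4,0,0,0,0],[-0.2,5.2,4,0,0,0,0],[-0.2,5.2,4,0,0,0,0]]'
python3 - <<'E'
from held import *
t=O+.35*b; t[2]=.0602; go(t,b)
E
```

```text
t: 11.47
eef_pos: [0.4759, 0.2946, 0.0638]
eef_rot: [-1.571, -0.085, 0.083]
force: [0.5, -0.1, -0.9]
gripper_width: 0.0234
top bar top: n 320 Z-TCP med -0.0295 X -0.0643 0.0556 Y -0.0145 0.0163
  side -1 Z -0.0291 Y [-0.0139  0.0145]
  side 1 Z -0.0299 Y [-0.0138  0.0146]
  low Z [-0.068  -0.0664]
side bar top: n 207 Z-TCP med -0.0292 X -0.064 0.0559 Y -0.0227 0.0145
  side -1 Z -0.029 Y [-0.0187  0.0118]
  side 1 Z -0.0294 Y [-0.0185  0.0138]
  low Z [-0.0668 -0.0652]
sgn 1 shift [-0.01  0.17  0.1 ] turn [0.02 0.01 0.03]
sgn -1 shift [-0.01  0.17  0.1 ] turn [ 4.000e-02 -3.599e+01 -3.000e-02]
t 11.57 pos [0.4762 0.2951 0.0645] q [ 0.56  0.46 -0.36  0.76 -0.    0.45] F [ 0.4  0.1 -1.3] w 0.0232
axes x,y,z: [[0.994, 0.107, 0.002], [0.003, -0.001, -1.0], [-0.107, 0.994, -0.002]]
```

Now down another 5 mm or so onto the desk, then open, rise and check.

```bash
python3 -m pendant '[[0,0.08,0,0,0,0,0],[0,0.14,0,0,0,0,0],[0,0.19,0,0,0,0,0],[0,0.19,0,0,0,0,0]]'
python3 -m pendant '[[0,0,0,0,0,0,1],[0,0,0,0,0,0,1],[0,0,0,0,0,0,1],[0,0,0,0,0,0,1],[0,0,0,0,0,0,1],[0,0,0,0,0,0,1],[0,0,0,0,0,0,1]]'
python3 -m pendant '[[0,-0.6,0,0,0,0,1],[0,-1.5,0,0,0,0,1],[0,-2.7,0,0,0,0,1],[0,-4,0,0,0,0,1],[0,-5.4,0,0,0,0,1],[0,-6.8,0,0,0,0,1],[0,-7,0,0,0,0,1],[0,-7,0,0,0,0,1]]'
python3 - <<'E'
from go import *
im,P,_=cam("side"); z=P[...,2]
m=(abs(P[...,0]-.476)<.09)&(abs(P[...,1]-.295)<.06)
for lo,hi in((.02,.04),(.075,.095)):
    k=m&(z>lo)&(z<hi); print(k.sum(),np.nanmedian(P[k],0).round(4),np.nanpercentile(z[k],[5,95]).round(4))
n=np.array([-.6398,.0325,.7678]); L=np.array([.7668,-.039,.6407]); n=np.cross(L,np.cross(n,L));w=np.array([.0487,.9988,0])
mid=np.array([.4465,-.321,.0712])-.005*n  # phone centre, mid thickness
t=mid+.012*L-.1*n*-1
print("pre",t.round(4)); go(t,w,-n)
E
```

```text
t: 11.9
eef_pos: [0.4756, 0.2951, 0.0595]
eef_rot: [-1.571, -0.086, 0.083]
force: [-0.7, 0.4, 2.8]
gripper_width: 0.0232
t: 12.48
eef_pos: [0.4752, 0.2949, 0.0587]
eef_rot: [-1.571, -0.085, 0.084]
force: [-0.3, -0.4, 0.2]
gripper_width: 0.0856
t: 13.15
eef_pos: [0.4768, 0.2964, 0.2369]
eef_rot: [-1.568, -0.09, 0.079]
force: [0.6, -0.8, -1.0]
gripper_width: 0.0855
354 [0.4695 0.2829 0.0297] [0.0215 0.0365]
129 [0.4712 0.287  0.082 ] [0.0759 0.085 ]
pre [ 0.3949 -0.3184  0.1518]
sgn 1 shift [ -5.86   3.32 -24.07] turn [-0.63  1.73 -7.92]
sgn -1 shift [ -5.86   3.32 -24.07] turn [-11.64 -32.26   0.92]
t 13.2 pos [0.4757 0.2957 0.2346] q [ 0.56  0.32 -0.08  1.16 -0.    0.45] F [ 0.2 -0.8 -0.3] w 0.0854
axes x,y,z: [[0.994, 0.107, 0.003], [0.003, -0.001, -1.0], [-0.107, 0.994, -0.001]]
```

```bash
python3 -m pendant '[[-0.4,0,-1.2,0,0,0,1],[-0.8,0,-2.6,0,0,0,1],[-1.2,0,-4.1,0,0,0,1],[-1.6,0,-5.6,0,0,0,1],[-2,0,-7.2,0,0,0,1],[-2.4,0,-8.8,0,0,0,1],[-2.8,0,-10.4,0,0,0,1],[-3.2,0,-12,0,0,0,1],[-3.6,0,-13.6,0,0,0,1],[-4,0,-15,0,0,0,1]]'
python3 -m pendant '[[-0.2,0,-1.2,0,0.2,-1,1],[-0.4,0,-2.4,-0.1,0.4,-2,1],[-0.6,0.2,-3.6,-0.2,0.6,-3,1],[-0.8,0.4,-4.8,-0.3,0.8,-4,1],[-1,0.6,-6,-0.3,1,-5,1],[-1.2,0.8,-7,-0.4,1.2,-6,1],[-1.4,1,-8,-0.5,1.5,-7,1],[-1.7,1.2,-8.8,-0.6,1.7,-7.9,1],[-1.9,1.4,-9.1,-0.6,1.7,-7.9,1],[-1.9,1.4,-9.1,-0.6,1.7,-7.9,1]]'
cat > ph.py <<'E'
from go import *
n=np.array([-.6398,.0325,.7678]); L=np.array([.7668,-.039,.6407]); n=np.cross(L,np.cross(n,L));w=np.array([.0487,.9988,0])
mid=np.array([.4465,-.321,.0712])-.005*n
E
python3 - <<'E'
from ph import *
for d in(.1,.0): print(d);go(mid+.012*L+d*n,w,-n)
for c in("side","top"):
    im,P,_=cam(c); cv2.imwrite(f"pics/p_{c}.png",im)
i=cv2.imread("pics/p_side.png")[230:400,140:340]
cv2.imwrite("pics/s4.png",cv2.resize(i,None,fx=3.5,fy=3.5))
E
```

```text
t: 14.03
eef_pos: [0.4138, -0.0901, 0.2325]
eef_rot: [-1.571, -0.082, 0.086]
force: [1.3, 0.6, -0.8]
gripper_width: 0.0856
t: 14.87
eef_pos: [0.3903, -0.3191, 0.1961]
eef_rot: [-1.516, -0.498, -0.577]
force: [0.9, -0.1, 0.1]
gripper_width: 0.0854
0.1
sgn 1 shift [-0.98  1.49  0.03] turn [-0.04 -0.05 -0.11]
sgn -1 shift [-0.98  1.49  0.03] turn [ 0.17 35.95 -0.06]
t 14.87 pos [ 0.3903 -0.3191  0.1961] q [-1.    0.02 -0.81  0.3   0.54 -0.83] F [ 0.9 -0.1  0.1] w 0.0854
axes x,y,z: [[0.773, -0.042, 0.633], [0.633, -0.029, -0.774], [0.051, 0.999, 0.004]]
0.0
sgn 1 shift [-0.94  5.49  0.02] turn [-0.04 -0.05 -0.11]
sgn -1 shift [-0.94  5.49  0.02] turn [ 0.17 35.95 -0.06]
t 14.87 pos [ 0.3903 -0.3191  0.1961] q [-1.    0.02 -0.81  0.3   0.54 -0.83] F [ 0.9 -0.1  0.1] w 0.0854
axes x,y,z: [[0.773, -0.042, 0.633], [0.633, -0.029, -0.774], [0.051, 0.999, 0.004]]
```

View pics/s4.png

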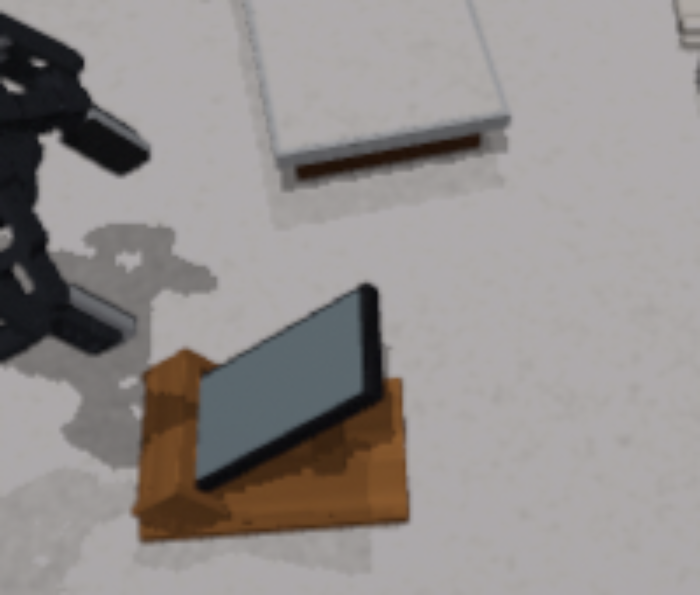

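The fingers straddle the phone with clear space on both sides, and the phone is seated in its pocket at about (280,400) in the crop. I'll check the tip reach with the gripper open while approaching part of the way.

```bash
python3 -m pendant '[[-0.5,0.5,0,0,0,-0.1,1],[-1.1,1,0,0,0,-0.1,1],[-1.1,2,0,0,0,-0.1,1],[-1.1,2.8,0,0,0,-0.1,1],[-1.1,3.4,0,0,0,-0.1,1],[-1.1,3.6,0,0,0,-0.1,1],[-1.1,3.6,0,0,0,-0.1,1]]'
python3 - <<'E'
from ph import *
go(mid+.008*L-.004*n,w,-n)
o=env.get_obs(); A=R.from_rotvec(o["eef_rot"]).as_matrix()
im,P,_=cam("side"); q=(P-o["eef_pos"])@A
k=(abs(q[...,0])<.014)&(abs(q[...,2])>.036)&(abs(q[...,2])<.06)&(q[...,1]<.028)&(q[...,1]>-.05)
for s in(1,-1):
    m=k&(s*q[...,2]>0); print(s,m.sum(),np.nanpercentile(q[m][:,1],[50,90,98,100]).round(4),np.nanpercentile(q[m][:,2],[2,98]).round(4))
m=(np.linalg.norm(P-mid,axis=-1)<.06)&(abs((P-mid-.005*n)@n)<.004); print("phone plane in tool y",np.nanmedian(q[m][:,1]).round(4),"z",np.nanpercentile(q[m][:,2],[2,98]).round(4))
E
```

```text
t: 15.55
eef_pos: [0.4308, -0.3198, 0.1126]
eef_rot: [-1.515, -0.516, -0.58]
force: [-0.5, -0.4, 0.9]
gripper_width: 0.0858
sgn 1 shift [-0.26  2.03 -0.03] turn [-0.06  0.05  0.04]
sgn -1 shift [-0.26  2.03 -0.03] turn [  0.07 -35.94   0.09]
t 15.55 pos [ 0.4308 -0.3198  0.1126] q [-0.92  0.2  -0.93 -0.05  0.52 -0.75] F [-0.5 -0.4  0.9] w 0.0858
axes x,y,z: [[0.765, -0.032, 0.644], [0.643, -0.028, -0.765], [0.043, 0.999, -0.0]]
1 332 [-0.0237 -0.0027  0.0018  0.0048] [0.0404 0.0579]
-1 338 [-0.0238 -0.0061  0.0003  0.0032] [-0.0578 -0.0403]
phone plane in tool y 0.0408 z [-0.0333  0.0273]
```

```bash
python3 -m pendant '[[-0.15,0.5,-0.06,0,0,0,1],[-0.26,1,-0.1,0,0,0,1],[-0.26,1.5,-0.1,0,0,0,1],[-0.26,1.8,-0.1,0,0,0,1],[-0.26,2,-0.1,0,0,0,1],[-0.26,2,-0.1,0,0,0,1]]'
python3 -m pendant '[[0,0,0,0,0,0,0],[0,0,0,0,0,0,0],[0,0,0,0,0,0,0],[0,0,0,0,0,0,0],[0,0,0,0,0,0,0],[0,0,0,0,0,0,0]]'
python3 - <<'E'
from ph import *
go(mid+.008*L-.004*n,w,-n)
E
```

```text
t: 16.1
eef_pos: [0.457, -0.3251, 0.0709]
eef_rot: [-1.517, -0.515, -0.583]
force: [0.1, -0.6, 0.1]
gripper_width: 0.0851
t: 16.6
eef_pos: [0.4562, -0.325, 0.0716]
eef_rot: [-1.517, -0.515, -0.585]
force: [-4.5, 0.9, 7.4]
gripper_width: 0.0606
sgn 1 shift [0.01 0.12 0.14] turn [-0.02  0.02  0.07]
sgn -1 shift [0.01 0.12 0.14] turn [ 1.100e-01 -3.598e+01  3.000e-02]
t 16.6 pos [ 0.4562 -0.325   0.0716] q [-0.88  0.31 -0.95 -0.21  0.5  -0.7 ] F [-4.5  0.9  7.4] w 0.0606
axes x,y,z: [[0.763, -0.035, 0.645], [0.645, -0.031, -0.764], [0.047, 0.999, -0.001]]
```

```bash
python3 -m pendant '[[0.2,-0.05,0,0,0,0,0],[0.5,-0.08,0,0,0,0,0],[0.9,-0.1,0,0,0,0,0],[1.3,-0.1,0,0,0,0,0],[1.8,-0.1,0,0,0,0,0],[2.4,-0.1,0,0,0,0,0],[3,-0.1,0,0,0,0,0],[3.6,-0.2,0,0,0,0,0],[4,-0.4,0,0,0,0,0],[4,-0.4,0,0,0,0,0]]'
python3 - <<'E'
from ph import *
b=np.array([-.1057,.9944,0]);a=np.array([.9944,.1057,0]);O=np.array([.5128,-.0505,0])
t=O.copy();t[2]=.27; go(t,a)
im,P,_=cam("side"); cv2.imwrite("pics/s5.png",cv2.resize(im[180:400,140:360],None,fx=2.5,fy=2.5))
E
```

```text
t: 17.43
eef_pos: [0.5301, -0.3297, 0.1471]
eef_rot: [-1.52, -0.522, -0.586]
force: [-0.1, 0.7, -1.3]
gripper_width: 0.0604
sgn 1 shift [ 2.33 -4.56 11.1 ] turn [-5.68 15.57  6.71]
sgn -1 shift [ 2.33 -4.56 11.1 ] turn [  6.98 -18.79   5.91]
t 17.43 pos [ 0.5301 -0.3297  0.1471] q [-0.76  0.24 -0.75  0.01  0.44 -0.59] F [-0.1  0.7 -1.3] w 0.0604
axes x,y,z: [[0.76, -0.03, 0.649], [0.648, -0.033, -0.761], [0.045, 0.999, -0.006]]
```

View pics/s5.png

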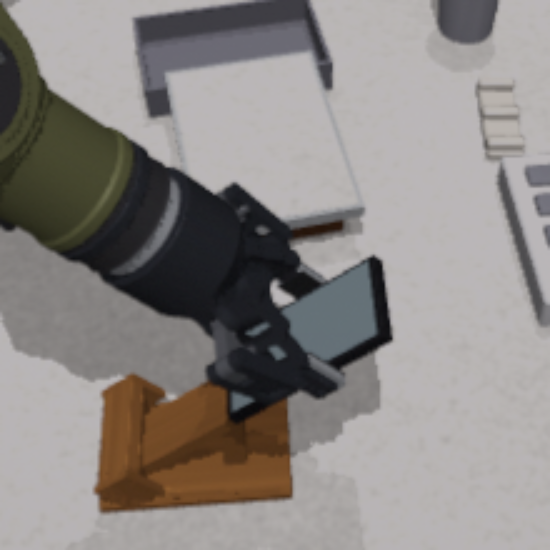

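The phone is out of the cradle and held in the pads at about (320,330) in the crop. Next I'll lift it and level it.

```bash
python3 -m pendant '[[0.6,-0.6,0,0,0,0.4,0],[1.1,-1.2,0,0,0,1,0],[1.7,-1.9,0,0,0,2,0],[2.2,-2.5,0,0,0,3,0],[2.6,-3,0,0,0,4,0],[2.8,-3.3,0,0,0,5,0],[2.85,-3.35,0,0,0,6,0],[2.85,-3.35,0,0,0,7,0],[2.85,-3.35,0,0,0,7.8,0],[2.85,-3.35,0,0,0,8.1,0]]'
python3 - <<'E'
from ph import *
b=np.array([-.1057,.9944,0]);a=np.array([.9944,.1057,0]);O=np.array([.5128,-.0505,0])
t=O.copy();t[2]=.27; go(t,a)
E
```

```text
t: 18.32
eef_pos: [0.5284, -0.3279, 0.2515]
eef_rot: [-1.571, 0.043, -0.028]
force: [-0.3, -0.4, -1.3]
gripper_width: 0.061
sgn 1 shift [-1.13 -0.73 11.06] turn [ 0.08 16.27 -0.09]
sgn -1 shift [-1.13 -0.73 11.06] turn [ -0.1  -19.73  -0.09]
t 18.32 pos [ 0.5284 -0.3279  0.2515] q [-0.55  0.44  0.13  1.28 -0.01 -0.51] F [-0.3 -0.4 -1.3] w 0.061
axes x,y,z: [[0.999, -0.045, -0.01], [-0.01, 0.0, -1.0], [0.045, 0.999, -0.0]]
```

```bash
python3 -m pendant '[[-0.1,-0.1,1,0,1,0,0],[-0.2,-0.2,2.1,0,2.2,0,0],[-0.3,-0.3,3.3,0,3.5,0,0],[-0.4,-0.4,4.5,0,4.8,0,0],[-0.5,-0.5,5.7,0,6.1,0,0],[-0.7,-0.6,7,0,7.4,0,0],[-0.8,-0.7,8.2,0,8.7,0,0],[-0.9,-0.7,9.4,0,10,0,0],[-1.1,-0.7,10.6,0,11.3,0,0],[-1.1,-0.7,11,0,12.3,0,0]]'
python3 -m pendant '[[0,0,0,0,1,0,0],[0,0,0,0,2,0,0],[0,0,0,0,3,0,0],[0,0,0,0,4,0,0],[0,0,0,0,4,0,0],[0,0,0,0,4,0,0],[0,0,0,0,4,0,0]]'
cat > fin.py <<'E'
from ph import *
b=np.array([-.1057,.9944,0]);a=np.array([.9944,.1057,0]);O=np.array([.5128,-.0505,0])
t=O.copy();t[2]=.27; go(t,a)
ims=[]
for c in("side","top"):
    im,P,_=cam(c); ims.append(im)
    m=(abs(P[...,2]-.265)<.025)&(np.linalg.norm(P[...,:2]-O[:2],axis=-1)<.1)
    q=(P[m]-O); far=abs(q@b)>.025; q=q[far]
    mu=q.mean(0); V=np.linalg.svd(q-mu,full_matrices=False)[2]
    print(c,len(q),"along b",np.percentile(q@b,[1,99]).round(4),"a",np.percentile(q@a,[2,98]).round(4),"z",np.percentile(q[:,2],[5,50,95]).round(4),"n",V[2].round(3),"z slope b",np.polyfit(q@b,q[:,2],1)[0].round(3),"a",np.polyfit(q@a,q[:,2],1)[0].round(3))
cv2.imwrite("pics/fin.png",np.vstack([cv2.resize(ims[0],(400,300)),cv2.resize(ims[1],(400,300))]))
E
python3 fin.py
```

```text
t: 19.15
eef_pos: [0.511, -0.0486, 0.2694]
eef_rot: [-1.392, 0.88, -0.867]
force: [-0.7, -0.6, -2.0]
gripper_width: 0.0607
t: 19.73
eef_pos: [0.5122, -0.0522, 0.2697]
eef_rot: [-1.262, 1.138, -1.13]
force: [-0.3, -0.1, -1.7]
gripper_width: 0.0609
sgn 1 shift [-0.07 -0.01  0.03] turn [ 0.08 -0.03  0.  ]
sgn -1 shift [-0.07 -0.01  0.03] turn [-0.   35.97  0.13]
t 19.73 pos [ 0.5122 -0.0522  0.2697] q [-0.1   0.24 -0.11  1.23 -0.    1.37] F [-0.3 -0.1 -1.7] w 0.0609
axes x,y,z: [[0.103, -0.995, 0.0], [-0.007, -0.001, -1.0], [0.995, 0.103, -0.007]]
side 800 along b [-0.059   0.0629] a [-0.0311  0.0291] z [0.2701 0.277  0.2786] n [ 0.017 -0.019  1.   ] z slope b 0.019 a -0.002
top 789 along b [0.0272 0.0744] a [-0.0287  0.0304] z [0.2743 0.2767 0.279 ] n [0.013 0.    1.   ] z slope b 0.003 a -0.012
```

View pics/fin.png

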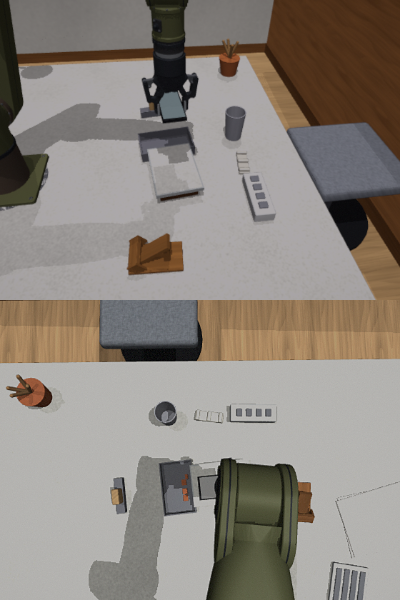

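The phone is level above the board, screen top at about 0.277 m. The block stands upright, the chips are in the insert, and the tumbler and pen rest are where they were. I'll let it settle, then sign off.

```bash
python3 -m pendant '[[0,0,0,0,0,0,0],[0,0,0,0,0,0,0],[0,0,0,0,0,0,0],[0,0,0,0,0,0,0],[0,0,0,0,0,0,0],[0,0,0,0,0,0,0]]'
python3 -c "
from plant import env
o=env.get_obs();print(o['joint_vel'].round(4),o['gripper_width']);print(env.sign_off())"
```

```text
t: 20.33
eef_pos: [0.5124, -0.0523, 0.2702]
eef_rot: [-1.261, 1.138, -1.131]
force: [0.4, 0.9, -1.9]
gripper_width: 0.0606
[ 0.0014 -0.0011 -0.     -0.0021  0.0001 -0.0003] 0.060590599190423665
the job is handed in; nothing more can be done
None
```

The job is done and handed in at about 20 s; the simulator gives no verdict.

- **Chips:** I pushed all four off the board's end into the insert in a single stroke with the scraper block. The last picture still shows them in the insert and the board clear. One chip looked as if it might be leaning, and I did not measure the chip heights.
- **Block:** it was stood back on the desk and let go. Its top measured 82 mm against a nominal 83 mm, so it is standing upright.
- **Phone:** I drew it out of the cradle along its own length and levelled it above the board.
    - **Height:** the screen is about 277 mm above the desk, so the back is about 267 mm up, leaving roughly 22 cm of free height.
    - **Position:** it is within about 10 mm of the board's centre, and the tool is lined up with the board to under 0.01 rad. The two cameras gave slightly different phone positions along the board because the arm hid part of it from the top camera.
    - **Level and hold:** tilt is at most about 0.02 rad. The gripper reads 60.6 mm on the 62 mm phone, and the arm was at rest at sign-off.
- **Bystanders:** the tumbler, pen rest and power block look unmoved in the last picture, though I did not re-measure them. No large contact forces appeared in the readings at the end of each move.

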